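Tighten the castle nut and line it up for its cotter pin

TASK

Two slanted axle stands are on the bench; one nut already has its cotter pin through it, the other has none. On the one without a pin, turn the castle nut clockwise until the tab on its collar comes level with the lug on the housing (it is then snug), and carry on a little further, only to the first place where a pair of slots lines up with the cotter hole in the axle (the dark line across the axle's end shows its direction), so that a pin would slip through. Then let go of the nut; leave the loose things lying about as they are.

Things in the scene. Friction and masses are not known exactly. Their poses are not given: they have to be found in the camera images.
- nut_mid (a point): The castle nut to turn, plain steel hexagon, 55 mm across flats, 63.5 across corners. This point: on its axis, 30 mm out from the housing face it sits on. z points outward along the axle, which leans 32 degrees from vertical, roughly towards the robot. x is a flat's normal and points to the tab; the six slots (9 mm wide) are in the middles of the flats, along x and every 60 degrees from it.
- tab (a point): Outer top end of the small dark steel tab (8 mm wide) on the nut's collar, in the nut's +x direction. Along the axis from the housing face: round collar of 70 mm diameter with the tab (reaching 43 mm from the axis), 0 to 7 mm; hexagon, 7 to 49 mm, with the slots in its outer 18 mm. The nut does not move along the axle as it turns.
- stand: Grey stand that carries this nut, bolted down: 150 x 120 mm base plate, origin under it; housing of 100 mm diameter, whose slanted face has its centre 20 mm to -x of the origin and 125 mm up and faces up and to the stand's -x side. The two stands may have changed sides.
- lug (a point): Top of the dark steel lug (10 mm wide, 8 mm high, 44 to 58 mm from the axis, so it juts over the rim) on the uphill side of that housing face. It marks snug: the tab comes to stand beside it there, and can pass it.
- castle_nut (a joint): How far the nut is turned, rad, growing clockwise (tightening) as seen looking down on the nut's outer end. 0 = snug: tab at the lug. Starts at -1.9 to -0.9; ends of travel -2.4 and 1.6. Spring washers under it make it stiffer as it goes: 0.25 N m at the start, about 0.4 N m past snug; it stays where it is left.
- axle_end (a point): Centre of the axle's end face (36 mm diameter), 57 mm out from the housing face, 8 mm beyond the nut's end. z points outward along the axle; x is the direction of the dark line across the end face and of the 7 mm cotter hole, which crosses the axle 40 mm out from the housing face. The axle stays put.
- axle (a joint): Direction of the cotter hole, rad, counted clockwise from the lug just as for the nut; it lies between 0.26 and 0.87. The first place past snug where slots line up with the hole is where joint castle_nut equals this value.
- done_nut_mid (a point): The same point and axes on the other nut, alike but with a steel cotter pin already through it. It cannot turn; nothing to do there. Its stand is like the first.
- oil_bottle: White oil bottle, 38 mm diameter, 100 mm tall, loose, upright between robot and stands. Origin under its centre.
- spare_pin: Spare steel cotter pin, 95 mm long, 6 mm thick, lying loose between the stands. Origin under its middle, x along it.
- spare_washer: Spare steel washer, 68 mm diameter, 6 mm thick, lying loose beyond the middle. Origin under its centre.
- wrench: Steel wrench, 190 mm long, lying loose beyond the stands.
- screwdriver: Screwdriver, 190 mm long, lying loose near the robot on its left.
Things that resemble listed ones, but are neither listed nor needed, are in the scene too. Leave any pink look-alike of the stand alone.

How it is judged:
By the outcome, as a careful person would: the job done as asked, in the order asked, and still so for the second after the job is handed in, with the robot touching nothing.
It also fails if it takes over 48 s, if anything falls off the work surface, if the arm or the gripper's body presses on something with over 40 N, if the wrist force passes 120 N, or if a joint passes its speed limit or range.

ROBOT

A 6-joint arm with a two-finger parallel gripper is mounted at the origin on the work surface. World frame = base frame: x ahead of the robot, y to its left, z up, the work surface at z = 0. Lengths are in m, angles in degrees, forces in N, time in s.
With the tool pointing down it reaches from about 0.375 to 0.9 m from the base axis. Payload 3.1 kg.
Tool frame: the origin (TCP) lies at the very end of the fingers, on their centre line; the grasp point (between the pads) lies 19 mm behind it; z points along the fingers, y is the line along which they close (so a half turn about z gives the same grasp; the last joint's range is limited). The gripper opens to 87 mm and grips with 3 to 60 N. Pads are 19 mm wide; open, the fingers measure 117 mm over their backs; the gripper's body (75 mm by 190 mm) begins 51 mm behind the grasp point.
Start: joints at [-87.347, 30.224, 82.088, -0, 67.689, -10.227], TCP at [0.139, -0.609, 0.223] pointing down, gripper open.
Joint ranges: [-176.69, 176.69], [-43.24, 126.21], [12.49, 139.97], [-82, 262], [0, 151.66], [-163.58, 163.58]. Speed limits (degrees/s): [159.86, 159.86, 180, 180, 180, 180].

INTERFACE

Orientations are given as a 3x3 rotation matrix whose columns are the frame's x, y, z axes.
In Python, from rig import bot, imaging gives the robot as it stands.
- The arm moves only by the tool drive_tool, never from a script. Its argument "deltas" is text: rows parted by semicolons, each of 5 numbers parted by spaces: the finger opening in mm, from 0 to 87, then the shift along the world's x, y, z in mm, then the turn about the world's z in rad. In form: jaw dx dy dz twist; .... A call has 1 to 12 rows; each row is the pose to reach, as a shift and turn from the pose commanded when the call began; what a row does not reach only later rows make up. A row lasts 1/10 s, in which the tool goes at most 50 mm and 8.59 degrees, less where a joint would pass 70% of its speed; a pose out of reach is approached as far as the arm can. A call with a gripper value outside its range is refused whole. The fingers move at their own pace and stop on an object; the grip force is fixed at half the most. Time passes only in rows, so rows that repeat a pose let the fingers close. It gives the time, the measured TCP pose, the force, the opening and the grip force at its end, in the units of the state.
- bot.read_state(): the state, without advancing time (a new reading comes with each control period).
- imaging.capture(name): name is "scene" or "top" or "wrist"; returns the picture (420x560x3 uint8, red, green, blue); there is no depth.
- imaging.camera_model(name): a dict with "fx", "fy", "cx", "cy" (pixels), "dist" ([k1, k2, p1, p2, k3] as OpenCV has them; the pictures are not rectified), "T" (4x4, takes a point from camera to world coordinates). Camera axes: x right, y down, z forward; pixel columns grow to the right and rows downward; lengths in m; the calibration is good to about 2 mm. A picture is of the moment at which its call begins: read the wrist's pose just before it. camera_model takes no time and is no camera call; for the wrist camera it gives the pose at the moment of the call.
- bot.hand_in(): hands the job in; it is judged then, once.
The state is a dict: "time_s": time; "joint_positions": joint angles; "qvel": joint speeds; "tau": joint torques, N m; "position": TCP position; "tcp_rot": TCP orientation; "force": force on the tool from outside, world axes, zero at the start; "moment": the same for the moment, N m; "opening": opening from 0.0 (shut) to 1.0 (fully open); "grasp_force": force on a finger pad.
Only numpy, scipy, OpenCV 4.12 (cv2) and the standard library are available. Lean on these libraries where they do the work, as an engineer would, in place of code of your own. Each camera call takes 0.05 s, during which the arm holds its last target. There are 200 camera calls.

## Working session

There is one attempt and no reset: what is moved stays moved. The work goes in short steps, Python scripts to look and compute and a tool call to move; the robot and the scene stay as the last step left them, time stands still between calls to the robot, and variables do not carry over. Pictures are saved under pics/ and viewed, at most 10 in all, crops included, and the job is handed in when it is done.

Besides the shell and the picture viewer there is one more tool, called after "Emit:" as name(argument=value, ...), one argument or row to a line, values as JSON. drive_tool: Moves the arm, as the interface text tells. Its arguments: {"type":"object","properties":{"deltas":{"type":"string"}},"required":["deltas"]}

```bash
mkdir -p pics; ls; python3 - <<'E'
from rig import bot, imaging
import cv2
for n in("scene","top"):
    a=imaging.capture(n); cv2.imwrite(f"pics/{n}0.png",cv2.resize(a[:,:,::-1],(800,600),interpolation=cv2.INTER_CUBIC))
    m=imaging.camera_model(n); print(n,m)
s=bot.read_state(); print(s['position'],s['tcp_rot'],s['time_s'])
E
```

```text
pics
scene {'fx': 481.49617573703733, 'fy': 481.49617573703733, 'cx': 271.36913956446256, 'cy': 208.49567813286998, 'dist': array([-0.11174907,  0.        ,  0.        ,  0.        ,  0.        ]), 'T': array([[ 0.76384424,  0.54559087, -0.34477903,  1.00207621],
       [ 0.64534759, -0.63881537,  0.41885727, -0.64908414],
       [ 0.00827456, -0.54244403, -0.84005119,  1.21286611],
       [ 0.        ,  0.        ,  0.        ,  1.        ]])}
top {'fx': 460.8138453562801, 'fy': 460.8138453562801, 'cx': 274.06790033039647, 'cy': 216.76254735543185, 'dist': array([0.02792473, 0.        , 0.        , 0.        , 0.        ]), 'T': array([[-2.79757676e-04, -9.83134773e-01,  1.82882311e-01,
         2.70727625e-01],
       [-9.99785592e-01,  4.06153584e-03,  2.03045303e-02,
        -9.58941885e-02],
       [-2.07048728e-02, -1.82837419e-01, -9.82925117e-01,
         1.43800318e+00],
       [ 0.00000000e+00,  0.00000000e+00,  0.00000000e+00,
         1.00000000e+00]])}
[ 0.13933229 -0.60858227  0.22165696] [[ 9.74842590e-01  2.22894418e-01 -5.25763568e-05]
 [ 2.22894068e-01 -9.74840582e-01  2.01866931e-03]
 [ 3.98696554e-04 -1.97960377e-03 -9.99997961e-01]] 0.1
```

View pics/scene0.png

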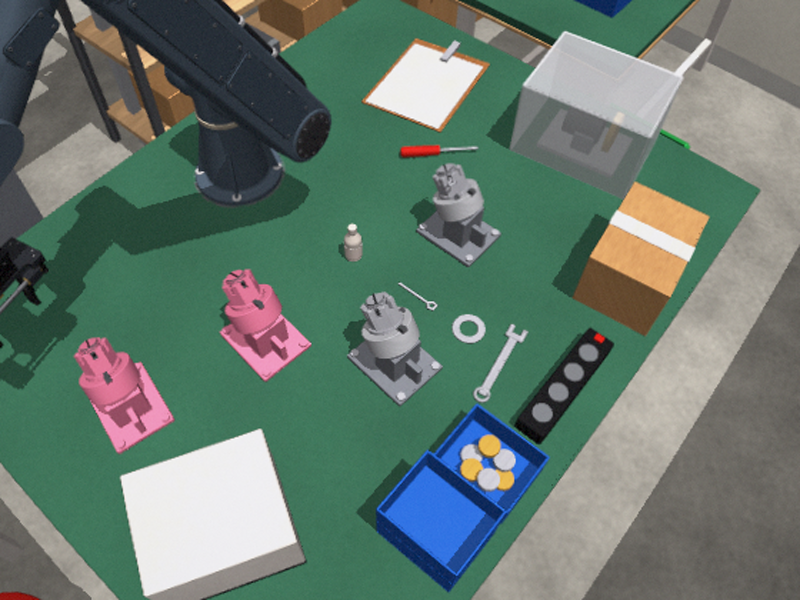

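View pics/top0.png

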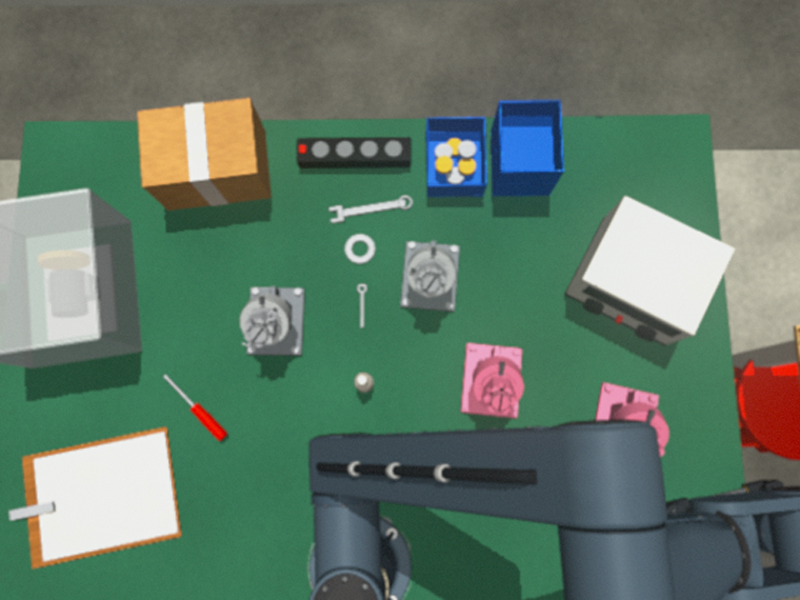

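```bash
python3 - <<'E'
from rig import imaging
import cv2, numpy as np
t=imaging.capture("top");s=imaging.capture("scene")
np.savez("im0.npz",t=t,s=s)
def c(a,u,v,w=33,h=25):
    return cv2.resize(a[v-h:v+h,u-w:u+w,::-1],(400,300),interpolation=cv2.INTER_CUBIC)
# sizes 66x50 -> 6.06x / 6x
a=np.vstack([np.hstack([c(t,187,226),c(t,303,193)]),np.hstack([c(s,320,140),c(s,272,225)])])
cv2.imwrite("pics/crop0.png",a)
E
```

```text
(no output)
```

View pics/crop0.png

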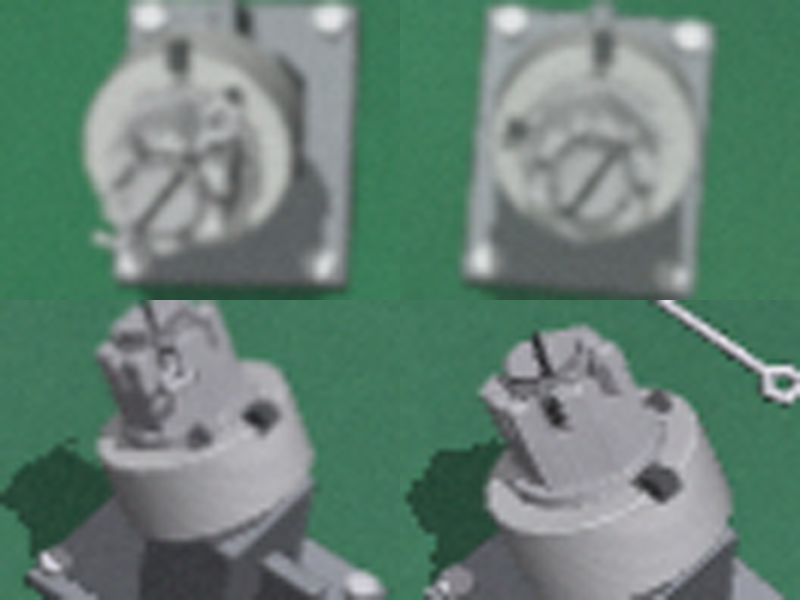

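```bash
cat > h.py <<'E'
import numpy as np, cv2
from scipy.optimize import least_squares
s_,c_=np.sin(np.radians(32)),np.cos(np.radians(32))
A=np.array([-s_,0,c_]);U=np.array([c_,0,s_]);Y=np.array([0,1.,0]);C=np.array([-.02,0,.125])
def cyl(r,th,h): return C+h*A+r*(np.cos(th)*U-np.sin(th)*Y)
def world(q,P):
    c,s=np.cos(q[2]),np.sin(q[2]); return np.atleast_2d(P)@np.array([[c,-s,0],[s,c,0],[0,0,1]]).T+[q[0],q[1],0]
def proj(m,P):
    T=np.linalg.inv(m['T']); K=np.array([[m['fx'],0,m['cx']],[0,m['fy'],m['cy']],[0,0,1]])
    return cv2.projectPoints(np.atleast_2d(P).astype(float),cv2.Rodrigues(T[:3,:3])[0],T[:3,3],K,m['dist'])[0][:,0]
E
python3 - <<'E'
from h import *; from rig import bot,imaging
mt,ms,mw=[imaging.camera_model(n) for n in("top","scene","wrist")]
top=lambda u,v:[270+(u-400)/6.06,168+v/6]; sc=lambda u,v:[239+(u-400)/6.06,200+(v-300)/6]
def pts(q):
    top_=[[.075,.06,.006],[.075,-.06,.006],[-.075,-.06,.006],[-.075,.06,.006]]
    th,ax=q[3],q[4]
    P=top_+[cyl(.051,0,.008),cyl(.041,th,.007),cyl(.018,ax,.057),cyl(.018,ax+np.pi,.057)]
    return P,[cyl(.051,0,.008),cyl(.041,th,.007)]
ot=np.array([top(*p) for p in[(490,8),(712,18),(690,292),(465,280),(602,48),(515,128),(628,147),(567,213)]])
os=np.array([sc(*p) for p in[(660,482),(657,402)]])
def f(q):
    a,b=pts(q); return np.r_[(proj(mt,world(q,a))-ot).ravel(),(proj(ms,world(q,b))-os).ravel()]
r=least_squares(f,[.55,-.15,0,-1.2,.6]);q=r.x;print(q,np.round(r.fun.reshape(-1,2),1))
print("nutmid",world(q,cyl(0,0,.03)),"s38",world(q,cyl(0,0,.038)))
s=bot.read_state();T=np.eye(4);T[:3,:3]=s['tcp_rot'];T[:3,3]=s['position'];print(np.round(np.linalg.inv(T)@mw['T'],3),s['opening'])
E
```

```text
[ 0.61221915 -0.1536971  -0.07700898 -1.47281771  0.64725947] [[-0.4  0.2]
 [ 0.2  1.1]
 [ 1.1  1.3]
 [ 0.2  0.5]
 [ 0.6 -1.3]
 [-0.3 -0.2]
 [-0.8 -0.1]
 [ 0.8 -2. ]
 [ 0.  -0.6]
 [ 0.2 -0.8]]
nutmid [[ 0.57642796 -0.1509354   0.15044144]] s38 [[ 0.57220117 -0.15060925  0.15722583]]
[[ 0.001 -0.969 -0.247  0.068]
 [ 1.     0.001 -0.    -0.001]
 [ 0.    -0.247  0.969 -0.162]
 [ 0.     0.     0.     1.   ]] 1.0091970321089436
```

Emit:
drive_tool(
  deltas="87 0 0 40 0; 87 20 30 78 0; 87 50 70 78 -0.1; 87 80 110 78 -0.2; 87 105 155 78 -0.3; 87 135 200 78 -0.4; 87 165 245 78 -0.42; 87 195 290 78 -0.42; 87 225 335 78 -0.42; 87 255 380 78 -0.42; 87 285 420 78 -0.42; 87 311 459 78 -0.42",
)

```text
time_s: 1.4
position: [0.4397, -0.1652, 0.3007]
tcp_rot: [[0.981, -0.194, 0.0], [-0.194, -0.981, -0.0], [0.001, 0.0, -1.0]]
force: [1.1, -0.5, 0.4]
opening: 0.999
grasp_force: 0.0
```

Emit:
drive_tool(
  deltas="87 0 0 0 0; 87 0 0 0 0; 87 0 0 0 0; 87 0 0 0 0; 87 0 0 0 0",
)

```text
time_s: 1.9
position: [0.4382, -0.1684, 0.3005]
tcp_rot: [[0.98, -0.197, -0.0], [-0.197, -0.98, -0.0], [-0.0, 0.0, -1.0]]
force: [-0.2, -0.9, -0.6]
opening: 0.997
grasp_force: 0.0
```

```bash
cat > snap.py <<'E'
import sys,numpy as np; from h import *; from rig import bot,imaging
n,w=sys.argv[1],int(sys.argv[2]); q=[.6122,-.1537,-.077]
m=imaging.camera_model("wrist");a=imaging.capture("wrist")
uv=proj(m,world(q,cyl(0,0,.03)))[0];h=int(w*.75)
x,y=int(np.clip(uv[0]-w/2,0,560-w)),int(np.clip(uv[1]-h/2,0,420-h));k=800/w
np.savez(f"{n}.npz",m=m,o=[x,y,k]); cv2.imwrite(f"pics/{n}.png",cv2.resize(a[y:y+h,x:x+w,::-1],(800,600),interpolation=cv2.INTER_CUBIC))
s=bot.read_state();print(uv,x,y,k,s['time_s'],s['position'],s['joint_positions'],np.round(s['tcp_rot'],3))
E
python3 snap.py w1 200
```

```text
[225.19997315  30.36982586] 125 0 4.0 1.95 [ 0.43829135 -0.16826472  0.30052329] [-3.46748361e+01  1.25585114e+01  9.76085259e+01 -5.57153855e-03
  6.98374943e+01  6.66597676e+01] [[ 0.981 -0.197 -0.   ]
 [-0.197 -0.981 -0.   ]
 [-0.     0.    -1.   ]]
```

View pics/w1.png

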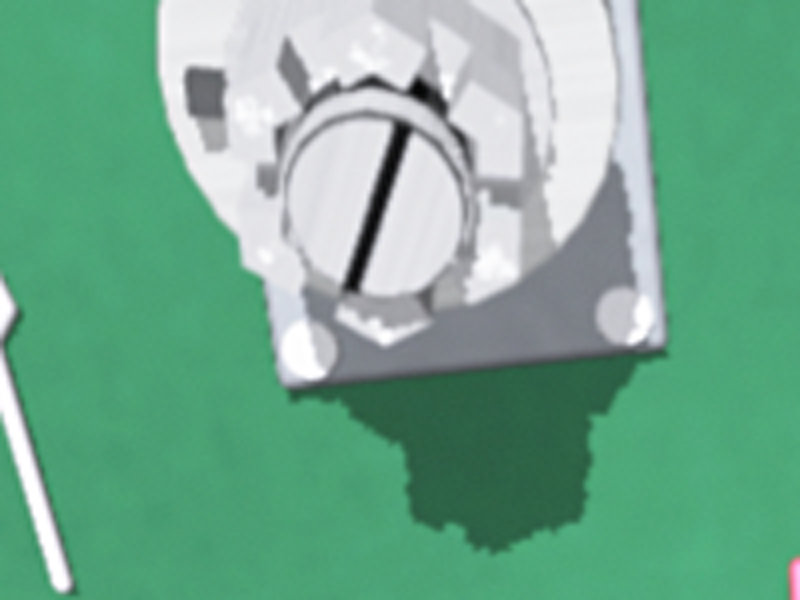

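```bash
python3 - <<'E'
from h import *
d=np.load("w1.npz",allow_pickle=True);m=d['m'].item();x,y,k=d['o']
o=np.array([(378,205),(404,122),(350,290),(189,93),(288,388),(665,350)])/k+[x,y]
def P(q): return [cyl(0,0,.057),cyl(.018,q[4],.057),cyl(.018,q[4]+np.pi,.057),cyl(.043,q[3],.007),[-.075,.06,0],[-.075,-.06,0]]
f=lambda q:(proj(m,world(q,P(q)))-o).ravel()
r=least_squares(f,[.612,-.154,-.077,-1.47,.65]);q=r.x
print(q,np.degrees(q[2:]),np.round(r.fun.reshape(-1,2),1)); print(world(q,cyl(0,0,.03)),world(q,cyl(0,0,.038)))
E
```

```text
[ 0.60817588 -0.15057624 -0.10616988 -1.42844495  0.50397486] [ -6.08308631 -81.84386671  28.87563235] [[-0.4 -0.5]
 [ 0.6 -2.6]
 [-0.3 -0.8]
 [-0.5  0.1]
 [-0.1  3.2]
 [ 0.9  3.6]]
[[ 0.57248043 -0.14677216  0.15044144]] [[ 0.56826495 -0.14632291  0.15722583]]
```

Emit:
drive_tool(
  deltas="87 40 20 0 0; 87 80 20 0 0; 87 80 20 0 0; 87 80 20 0 0; 87 80 20 0 0",
)

```text
time_s: 2.45
position: [0.5176, -0.1474, 0.3002]
tcp_rot: [[0.981, -0.195, -0.002], [-0.195, -0.981, 0.001], [-0.002, -0.0, -1.0]]
force: [-0.7, 0.1, -0.1]
opening: 0.999
grasp_force: 0.0
```

```bash
python3 snap.py w2 200
```

```text
[270.68782185 123.57248244] 170 48 4.0 2.5 [ 0.51754288 -0.14728995  0.30034549] [-2.77862040e+01  1.85606897e+01  8.88049180e+01 -8.16813736e-03
  7.27145379e+01  7.34681617e+01] [[ 0.981 -0.195 -0.001]
 [-0.195 -0.981  0.001]
 [-0.001 -0.    -1.   ]]
```

View pics/w2.png

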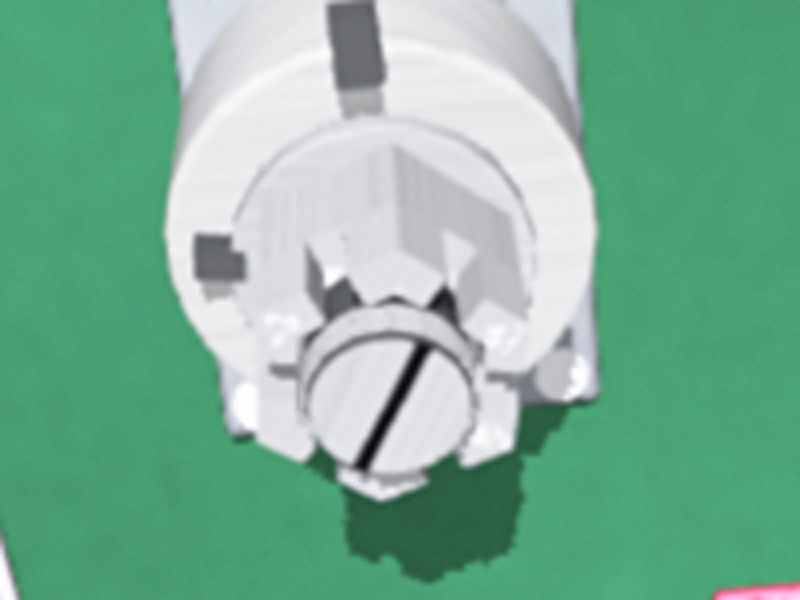

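```bash
cat > fit.py <<'E'
from h import *
d=np.load("w2.npz",allow_pickle=True);m=d['m'].item();x,y,k=d['o']
o=np.array([(388,405),(424,342),(362,466),(196,257),(361,88),(352,5)])/k+[x,y]
def P(q): return [cyl(0,0,.057),cyl(.018,q[4],.057),cyl(.018,q[4]+np.pi,.057),cyl(.043,q[3],.007),cyl(.044,0,.008),cyl(.058,0,.008)]
def f(q):
    t=np.linspace(0,2*np.pi,90); rim=proj(m,world(q,[cyl(.05,a,0) for a in t])); rim=(rim-[x,y])*k
    return np.r_[(proj(m,world(q,P(q)))-o).ravel(),(rim[:,0].min()-166)/k,(rim[:,0].max()-597)/k]
r=least_squares(f,[.612,-.154,-.077,-1.47,.65],diff_step=1e-4);q=r.x
print(q,np.degrees(q[2:]),np.round(r.fun.reshape(-1,2),1)); print(world(q,cyl(0,0,.03)),world(q,cyl(0,0,.038)))
E
python3 fit.py
```

```text
[ 0.6077     -0.15020599 -0.10157075 -1.39274923  0.47866876] [ -5.81957511 -79.79865266  27.42569993] [[ 0.6 -0.3]
 [ 0.1 -1.9]
 [-0.7  0.5]
 [-0.8  0. ]
 [ 0.2 -1. ]
 [ 0.3  2.7]
 [-0.6  0.7]]
[[ 0.57198743 -0.14656611  0.15044144]] [[ 0.56776992 -0.14613626  0.15722583]]
```

Emit:
drive_tool(
  deltas="87 25 0 0 -0.05; 87 50 1 0 -0.11; 87 50 1 -40 -0.11; 87 50 1 -80 -0.11; 87 50 1 -105 -0.11; 87 50 1 -120 -0.11; 87 50 1 -120 -0.11; 87 50 1 -120 -0.11",
)

```text
time_s: 3.3
position: [0.5685, -0.1465, 0.1811]
tcp_rot: [[0.954, -0.301, 0.0], [-0.301, -0.954, -0.0], [0.0, 0.0, -1.0]]
force: [-0.0, 0.7, 1.4]
opening: 1.003
grasp_force: 0.0
```

Emit:
drive_tool(
  deltas="87 0 0 -20 0; 87 0 0 -36 0; 87 0 0 -36 0; 50 0 0 -36 0; 50 0 0 -36 0; 50 0 0 -36 0; 50 0 0 -36 0; 50 0 0 -36 0; 50 0 0 -36 0",
)

```text
time_s: 4.2
position: [0.569, -0.1466, 0.1451]
tcp_rot: [[0.954, -0.3, 0.001], [-0.3, -0.954, -0.001], [0.001, 0.001, -1.0]]
force: [-2.2, -2.3, 2.5]
opening: 0.642
grasp_force: 29.2
```

Emit:
drive_tool(
  deltas="50 0 0 0 -0.08; 50 0 0 0 -0.16; 50 0 0 0 -0.24; 50 0 0 0 -0.32; 50 0 0 0 -0.39; 50 0 0 0 -0.39; 50 0 0 0 -0.39",
)

```text
time_s: 4.9
position: [0.5682, -0.1454, 0.146]
tcp_rot: [[0.769, -0.639, -0.0], [-0.639, -0.769, 0.001], [-0.001, -0.001, -1.0]]
force: [-5.9, -0.1, 9.5]
opening: 0.693
grasp_force: 32.9
```

Emit:
drive_tool(
  deltas="87 0 0 0 0; 87 0 0 0 0; 87 0 0 15 0; 87 0 0 30 0.14; 87 0 0 30 0.28; 87 0 0 30 0.42; 87 0 0 30 0.56; 87 0 0 30 0.7; 87 0 0 30 0.84; 87 0 0 30 0.98; 87 0 0 30 1.12; 87 0 0 30 1.17",
)

```text
time_s: 6.1
position: [0.5688, -0.1459, 0.174]
tcp_rot: [[0.888, 0.46, -0.0], [0.46, -0.888, 0.0], [-0.0, -0.001, -1.0]]
force: [0.4, -0.8, -0.1]
opening: 0.999
grasp_force: 0.0
```

Emit:
drive_tool(
  deltas="87 0 0 0 0; 87 0 0 -15 0; 87 0 0 -30 0; 87 0 0 -30 0; 50 0 0 -30 0; 50 0 0 -30 0; 50 0 0 -30 0; 50 0 0 -30 0; 50 0 0 -30 0; 50 0 0 -30 0",
)

```text
time_s: 7.1
position: [0.5696, -0.1467, 0.1451]
tcp_rot: [[0.889, 0.457, 0.002], [0.457, -0.889, -0.002], [0.001, 0.002, -1.0]]
force: [-0.3, -1.5, 0.5]
opening: 0.704
grasp_force: 28.5
```

Emit:
drive_tool(
  deltas="50 0 0 0 -0.1; 50 0 0 0 -0.2; 50 0 0 0 -0.3; 50 0 0 0 -0.4; 50 0 0 0 -0.5; 50 0 0 0 -0.6; 50 0 0 0 -0.6",
)

```text
time_s: 7.8
position: [0.5685, -0.1465, 0.1442]
tcp_rot: [[0.992, -0.124, -0.001], [-0.124, -0.992, -0.0], [-0.001, 0.001, -1.0]]
force: [-1.0, -3.5, -1.4]
opening: 0.642
grasp_force: 30.0
```

Emit:
drive_tool(
  deltas="50 0 0 0 -0.1; 50 0 0 0 -0.2; 50 0 0 0 -0.3; 50 0 0 0 -0.4; 50 0 0 0 -0.5; 50 0 0 0 -0.57; 50 0 0 0 -0.57",
)

```text
time_s: 8.5
position: [0.5673, -0.145, 0.1458]
tcp_rot: [[0.77, -0.638, -0.003], [-0.638, -0.77, 0.002], [-0.003, 0.0, -1.0]]
force: [-7.0, -1.1, 9.0]
opening: 0.7
grasp_force: 34.1
```

Emit:
drive_tool(
  deltas="87 0 0 0 0; 87 0 0 0 0; 87 0 0 30 0; 87 0 0 75 0.14; 87 -20 0 120 0.28; 87 -40 0 155 0.4; 87 -60 0 155 0.5; 87 -60 0 155 0.5; 87 -60 0 155 0.5; 87 -60 0 155 0.5",
)

```text
time_s: 9.5
position: [0.5094, -0.146, 0.2987]
tcp_rot: [[0.981, -0.195, -0.001], [-0.195, -0.981, 0.001], [-0.001, -0.001, -1.0]]
force: [-0.1, 0.1, -0.2]
opening: 1.001
grasp_force: 0.0
```

```bash
python3 snap.py w3 200
```

```text
[270.34468292 113.71602821] 170 38 4.0 9.55 [ 0.50937428 -0.14597703  0.29858114] [-2.80947131e+01  1.79499452e+01  9.00465536e+01  2.03582723e-02
  7.20780603e+01  7.31145421e+01] [[ 0.981 -0.195 -0.001]
 [-0.194 -0.981  0.001]
 [-0.001 -0.001 -1.   ]]
```

View pics/w3.png

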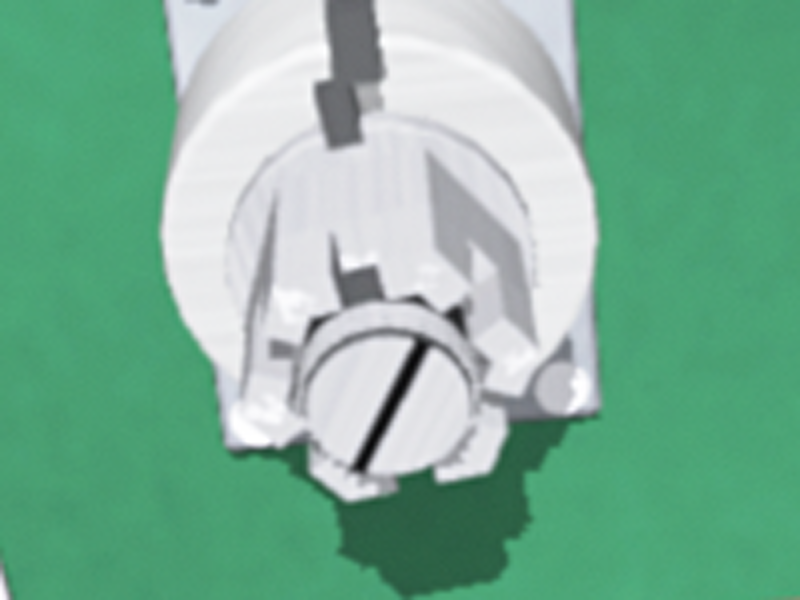

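```bash
sed -e 's/w2.npz/w3.npz/' -e 's/(388,405),(424,342),(362,466),(196,257),(361,88),(352,5)/(388,402),(424,341),(361,468),(335,84),(361,79),(361,79)/' -e 's/cyl(.058,0,.008)/cyl(.044,0,.008)/' -e 's/-166/-163/' -e 's/-597/-598/' -e 's/-1.47/-.15/' fit.py > fit3.py; python3 fit3.py
```

```text
[ 0.60755264 -0.15040184 -0.10359379 -0.12350959  0.48349091] [-5.93548702 -7.07657811 27.70198874] [[ 0.4  0.4]
 [ 0.1 -2.3]
 [-0.9  0.5]
 [ 0.2  0.8]
 [-0.   0.4]
 [-0.   0.4]
 [-0.6  0.9]]
[[ 0.57184751 -0.14668972  0.15044144]] [[ 0.56763088 -0.14625134  0.15722583]]
```

Emit:
drive_tool(
  deltas="87 20 0 0 0.14; 87 40 0 0 0.28; 87 59 0 0 0.42; 87 59 0 -30 0.56; 87 59 0 -60 0.7; 87 59 0 -90 0.75; 87 59 0 -115 0.75; 87 59 0 -135 0.75; 87 59 0 -151 0.75; 87 59 0 -151 0.75; 87 59 0 -151 0.75",
)

```text
time_s: 10.65
position: [0.5681, -0.146, 0.1478]
tcp_rot: [[0.85, 0.527, -0.001], [0.527, -0.85, 0.001], [-0.001, -0.001, -1.0]]
force: [-0.0, -0.6, 1.0]
opening: 0.997
grasp_force: 0.0
```

Emit:
drive_tool(
  deltas="50 0 0 0 0; 50 0 0 0 0; 50 0 0 0 0; 50 0 0 0 0; 50 0 0 0 0; 50 0 0 0 0; 50 0 0 0 0",
)

```text
time_s: 11.35
position: [0.5687, -0.1469, 0.1491]
tcp_rot: [[0.85, 0.527, 0.002], [0.527, -0.85, -0.002], [0.001, 0.002, -1.0]]
force: [1.6, -2.9, 1.2]
opening: 0.689
grasp_force: 28.3
```

Emit:
drive_tool(
  deltas="50 0 0 0 -0.1; 50 0 0 0 -0.2; 50 0 0 0 -0.3; 50 0 0 0 -0.4; 50 0 0 0 -0.5; 50 0 0 0 -0.55; 50 0 0 0 -0.58; 50 0 0 0 -0.58; 50 0 0 0 -0.58; 50 0 0 0 -0.58",
)

```text
time_s: 12.35
position: [0.5679, -0.1462, 0.1487]
tcp_rot: [[1.0, -0.025, 0.0], [-0.025, -1.0, -0.0], [0.0, 0.0, -1.0]]
force: [0.1, -2.8, 2.1]
opening: 0.657
grasp_force: 29.3
```

Emit:
drive_tool(
  deltas="87 0 0 0 0; 87 0 0 0 0; 87 0 0 30 0; 87 0 0 75 0; 87 -20 0 115 0; 87 -40 0 152 0; 87 -59 0 152 0; 87 -59 0 152 0; 87 -59 0 152 0; 87 -59 0 152 0",
)

```text
time_s: 13.35
position: [0.5091, -0.1457, 0.2994]
tcp_rot: [[1.0, -0.025, -0.002], [-0.025, -1.0, 0.001], [-0.002, -0.001, -1.0]]
force: [-0.5, -0.3, 0.5]
opening: 0.998
grasp_force: 0.0
```

```bash
python3 snap.py w4 160
```

```text
[284.18975451 112.90896917] 204 52 5.0 13.4 [ 0.50915385 -0.14579436  0.29933104] [-2.80902006e+01  1.79059940e+01  8.99868412e+01  2.36016713e-02
  7.22299900e+01  6.33495194e+01] [[ 1.    -0.025 -0.002]
 [-0.025 -1.     0.001]
 [-0.002 -0.001 -1.   ]]
```

View pics/w4.png

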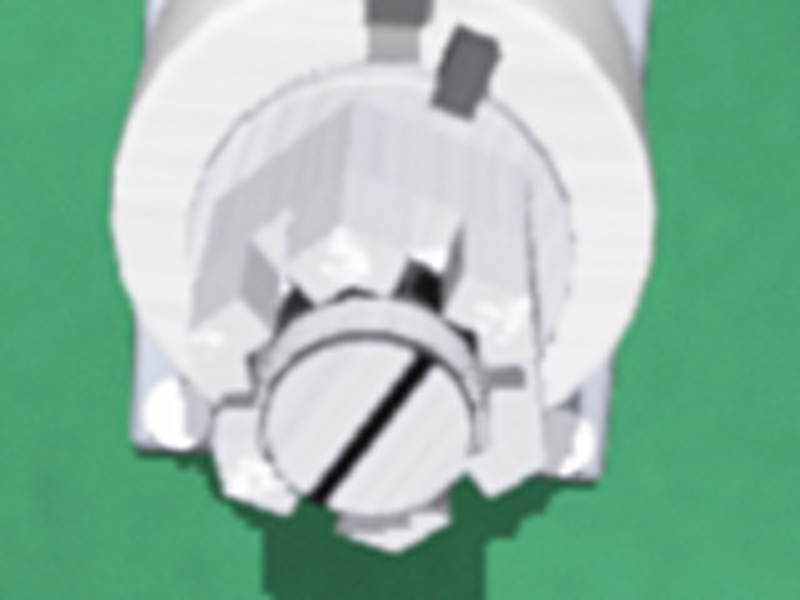

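```bash
cat > fit4.py <<'E'
from h import *
d=np.load("w4.npz",allow_pickle=True);m=d['m'].item();x,y,k=d['o']
o=np.array([(367,425),(428,357),(319,498),(477,35),(455,109),(398,23)])/k+[x,y]
def P(q): return [cyl(0,0,.057),cyl(.018,q[4],.057),cyl(.018,q[4]+np.pi,.057),cyl(.043,q[3],.007),cyl(.0335,q[3],.007),cyl(.044,0,.008)]
def f(q):
    t=np.linspace(0,2*np.pi,90); rim=(proj(m,world(q,[cyl(.05,a,0) for a in t]))-[x,y])*k
    e=(proj(m,world(q,P(q)))-o); e[4]*=.3
    return np.r_[e.ravel(),(rim[:,0].min()-113)/k,(rim[:,0].max()-656)/k]
q=least_squares(f,[.608,-.150,-.1,.4,.48],diff_step=1e-4);print(q.x,np.degrees(q.x[2:]),np.round(q.fun.reshape(-1,2),1))
E
python3 fit4.py
```

```text
[ 0.60749586 -0.15024104 -0.09885494  0.2944246   0.4882566 ] [-5.66397083 16.869287   27.97504257] [[ 0.6  0.4]
 [ 0.6 -2.2]
 [-1.   0.7]
 [-0.5  1.6]
 [-0.2 -0.8]
 [ 0.3 -0.1]
 [-0.7  0.7]]
```

Emit:
drive_tool(
  deltas="87 30 0 0 0.1; 87 59 0 0 0.19; 87 59 0 -40 0.19; 87 59 0 -80 0.19; 87 59 0 -115 0.19; 87 59 0 -140 0.19; 87 59 0 -159 0.19; 87 59 0 -159 0.19; 87 59 0 -159 0.19",
)

```text
time_s: 14.3
position: [0.5681, -0.1459, 0.1408]
tcp_rot: [[0.986, 0.164, -0.001], [0.164, -0.986, 0.001], [-0.001, -0.001, -1.0]]
force: [0.9, 0.6, 0.4]
opening: 0.998
grasp_force: 0.0
```

Emit:
drive_tool(
  deltas="50 0 0 0 0; 50 0 0 0 0; 50 0 0 0 0; 50 0 0 0 0; 50 0 0 0 0; 50 0 0 0 0; 50 0 0 0 0",
)

```text
time_s: 15.0
position: [0.5683, -0.147, 0.1422]
tcp_rot: [[0.986, 0.164, 0.001], [0.164, -0.986, -0.002], [0.001, 0.002, -1.0]]
force: [-0.4, -2.8, 2.6]
opening: 0.654
grasp_force: 29.5
```

Emit:
drive_tool(
  deltas="50 0 0 0 -0.07; 50 0 0 0 -0.14; 50 0 0 0 -0.2; 50 0 0 0 -0.24; 50 0 0 0 -0.27; 50 0 0 0 -0.27; 50 0 0 0 -0.27; 50 0 0 0 -0.27",
)

```text
time_s: 15.8
position: [0.5685, -0.1466, 0.1418]
tcp_rot: [[0.995, -0.105, 0.002], [-0.105, -0.995, -0.001], [0.002, 0.001, -1.0]]
force: [1.2, -4.6, -0.1]
opening: 0.632
grasp_force: 30.0
```

Emit:
drive_tool(
  deltas="87 0 0 0 0; 87 0 0 0 0; 87 0 0 30 0; 87 0 0 75 0; 87 -20 0 115 0; 87 -40 0 158 0; 87 -59 0 158 0; 87 -59 0 158 0; 87 -59 0 158 0; 87 -59 0 158 0",
)

```text
time_s: 16.8
position: [0.5089, -0.1455, 0.2982]
tcp_rot: [[0.994, -0.105, -0.002], [-0.105, -0.994, 0.002], [-0.002, -0.002, -1.0]]
force: [0.2, 0.2, 0.9]
opening: 1.0
grasp_force: 0.0
```

```bash
python3 snap.py w5 160
```

```text
[278.13975212 112.30748851] 198 52 5.0 16.85 [ 0.50900388 -0.1456282   0.29817581] [-2.80843678e+01  1.79691914e+01  9.00859837e+01  2.82084990e-02
  7.20988400e+01  6.79304645e+01] [[ 0.994 -0.105 -0.002]
 [-0.105 -0.994  0.002]
 [-0.002 -0.001 -1.   ]]
```

View pics/w5.png

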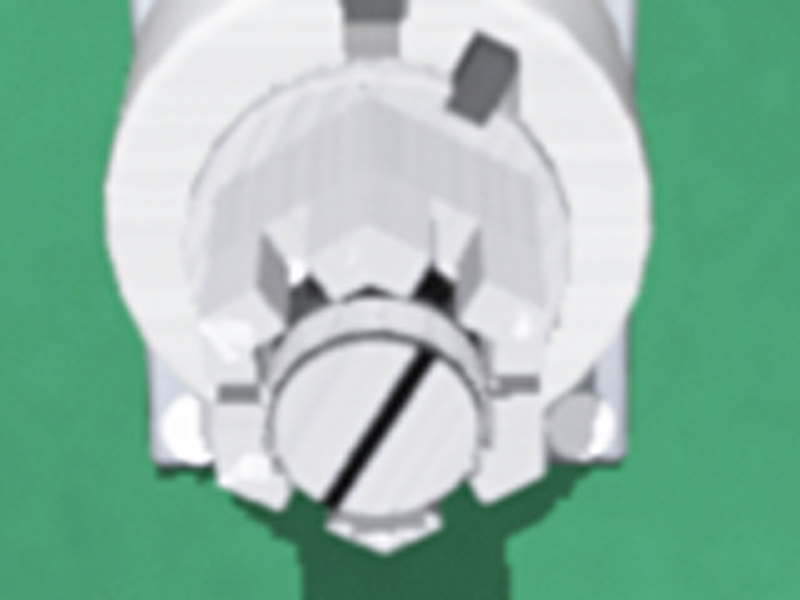

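```bash
sed -e 's/w4/w5/' -e 's/(367,425),(428,357),(319,498),(477,35),(455,109),(398,23)/(378,422),(428,350),(333,504),(500,41),(466,118),(374,22)/' -e 's/-113/-105/' -e 's/-656/-651/' fit4.py>fit5.py; cat >>fit5.py <<'E'
q=q.x
print("corner s7,s49 px (obs 373,97 / 372,195), other corners s49 obs (525,240)?, lower (385,553)")
for a in (-4,-2,0,2): print(a,((proj(m,world(q,[cyl(.03175,np.radians(a),.007),cyl(.03175,np.radians(a),.049),cyl(.03175,np.pi+np.radians(a),.049),cyl(.03175,np.radians(a-60),.049),cyl(.03175,np.radians(a+60),.049)]))-[x,y])*k).round().tolist())
for a in (24,26,28,30,32): print(a,((proj(m,world(q,[cyl(.018,np.radians(a),.057),cyl(.018,np.radians(a+180),.057)]))-[x,y])*k).round().tolist())
E
python3 fit5.py
```

```text
[ 0.60754219 -0.15010254 -0.09262451  0.47830533  0.4828452 ] [-5.30699344 27.40487683 27.66499224] [[ 0.1  0.9]
 [ 0.5 -2. ]
 [-0.5  0.4]
 [-0.8  1.8]
 [ 0.1 -1.1]
 [ 0.  -0.6]
 [-0.3  1. ]]
corner s7,s49 px (obs 373,97 / 372,195), other corners s49 obs (525,240)?, lower (385,553)
-4 [[363.0, 90.0], [359.0, 221.0], [395.0, 547.0], [196.0, 325.0], [545.0, 300.0]]
-2 [[369.0, 90.0], [367.0, 220.0], [389.0, 548.0], [198.0, 320.0], [549.0, 305.0]]
0 [[376.0, 90.0], [374.0, 220.0], [383.0, 548.0], [201.0, 314.0], [552.0, 310.0]]
2 [[383.0, 90.0], [382.0, 220.0], [376.0, 548.0], [204.0, 309.0], [555.0, 315.0]]
24 [[424.0, 337.0], [337.0, 508.0]]
26 [[428.0, 339.0], [333.0, 507.0]]
28 [[431.0, 340.0], [330.0, 506.0]]
30 [[435.0, 342.0], [326.0, 504.0]]
32 [[438.0, 344.0], [323.0, 503.0]]
```

```bash
python3 -c "
from rig import bot
print(bot.hand_in())"
```

```text
the job is handed in; nothing more can be done
None
```

I turned the castle nut on the stand without a pin past snug to about 28°, level with the cotter hole at about 28° (read from the last wrist picture, good to a degree or two). I then opened the gripper, moved it clear and handed the job in at about 17 s, leaving the loose items alone; no verdict came back.

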